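# Lock the bayonet lid on the tile-wedge drum

### The arm

A 7-joint arm with a two-finger parallel gripper is mounted at the origin on the work surface. World frame = base frame: x ahead of the robot, y to its left, z up, the work surface at z = 0. Lengths are in m, angles in rad, forces in N, time in s.
With the tool pointing down it reaches from about 0.4 to 0.85 m from the base axis. Payload 4.5 kg.
Tool frame: the origin (TCP) lies on the centre line of the jaws, within the pads' length; the fingertips stand r.tip_extent ahead of it and the grasp point (between the pads) is the TCP (r.tip_extent is the distance from the TCP to the fingertips, in m); z points along the fingers, y is the line along which they close (so a half turn about z gives the same grasp; the last joint's range is limited). The gripper opens to 88 mm and grips with 3 to 60 N. Pads are 18 mm wide; open, the fingers measure 123 mm over their backs; the gripper's body (75 mm by 187 mm) begins 45 mm behind the grasp point.
Start: joints at [1.156, 0.689, -0.195, 1.565, 0.157, 0.902, -0.215], TCP at [0.271, -0.563, 0.258] pointing down, gripper open.
Joint ranges: [-3.01, 3.01], [-0.46, 2.08], [-1.47, 1.51], [0.13, 2.56], [-1, 4.14], [0.04, 2.09], [-2.66, 2.66]. Speed limits (rad/s): [2.57, 2.57, 3.14, 3.14, 3.14, 3.14, 3.14].

### API

Orientations are given as a unit quaternion [x, y, z, w].
In Python, from plant import sensors, vision, finish_job, r gives the robot as it stands. The module is installed in compiled form; this text tells all that it offers.
- The arm moves only by the tool step_arm, never from a script. Its argument "steps" is a list of rows, each a list of 2 entries, a list of its own where there are three numbers: the shift along the tool's x, y, z in cm, then the turn, a rotation vector about the tool's x, y, z in degrees. A call has 1 to 12 rows; each row shifts and turns the commanded pose from where the row before left it, along the tool's axes as they then stand; what a row does not reach is not made up. A row lasts 1/8 s, in which the tool goes at most 62.5 mm and 10.7 degrees, less where a joint would pass 70% of its speed; a pose out of reach is approached as far as the arm can. A call with a gripper value outside its range is refused whole. "claw" is the opening, from -1 (shut) to 1 (fully open), set as the call begins (left out, the last holds). The fingers move at their own pace and stop on an object; "grip_force" is the grip in N (left out, the last holds). Time passes only in rows, so rows that do not move let the fingers close. It gives the time, the measured TCP pose, the force, the opening and the grip force at its end, in the units of the state.
- sensors.get_state(): the state, without advancing time (a new reading comes with each control period).
- vision.snapshot(name): name is "scene" or "side" or "wrist"; returns a dict with "img" (480x640x3 uint8, red, green, blue), "fx", "fy", "cx", "cy" (pixels), "position" and "rotation" of the camera in the world. Camera axes: x right, y down, z forward; pixel columns grow to the right and rows downward; lengths in m; the calibration is good to about 2 mm. A picture is of the moment at which its call begins. There is no depth.
- finish_job(): hands the job in; it is judged then, once.
The state is a dict: "clock": time; "q": joint angles; "qd": joint speeds; "joint_torque": joint torques, N m; "tool_pos": TCP position; "eef_rot": TCP orientation; "contact_force": force on the tool from outside, world axes, zero at the start; "moment": the same for the moment, N m; "opening": opening from 0.0 (shut) to 1.0 (fully open); "finger_force": force on a finger pad.
Only numpy, scipy, OpenCV 4.12 (cv2) and the standard library are available. Lean on these libraries where they do the work, as an engineer would, in place of code of your own. Each camera call takes 0.05 s, during which the arm holds its last target. There are 200 camera calls.

### The job

Shut the open drum of tile wedges on the balcony bench: pick up its lid, set it on the drum so that its two ears drop into the two notches of the bayonet ring, then twist it clockwise (seen from above) about a quarter turn until the spring catch clicks back in behind the ear and the lid is locked. Let go of it, and leave the mallet, the tile and the tapping block where they lie.

Things in the scene. Friction and masses are not known exactly. Their poses are not given: they have to be found in the camera images.
- lid_grip (a point): Grey plastic lid, lying upright on the bench: centre of its grip bar, 46 mm above the lid's foot, 24 mm above the disc's top, on the lid's axis. The bar is 84 mm long along x, 20 wide along y, 42 tall (18 mm of it above this point). Disc 110 mm across, 8 thick; two flat ears in line with the bar (along +x and -x), 24 mm wide, 140 mm tip to tip. z is up; a half turn changes nothing. About 0.2 kg.
- lid_foot (a point): Centre of the lid's underside. Below the disc is a centring hub 86 mm across, 14 mm deep, bevelled at its foot (72 mm); the lid stands on it. The ears' undersides are level with the disc's, 14 mm above this point.
- mouth (a point): Centre of the drum's mouth, at rim height, 90 mm above the bench. Grey drum 104 mm across, mouth 93 mm, screwed to the bench. With the lid fully down its disc rests on the rim and lid_grip is 32 mm above this point. z up; x is where the ears point when locked: the notches' middles lie 80 degrees counter-clockwise (from above) from +x and -x, so the lid turns 80 degrees clockwise from them.
- notch_a (a point): Middle of one of two open notches in the aluminium bayonet ring round the rim (160 mm across), 67 mm from the drum's axis, at rim height. Between the notches flat lips reach in to 60 mm from the axis, 11 to 16 mm above the rim; ears pass under them with 3 mm to spare. An ear within about 10 degrees of a notch's middle goes down in it; either ear fits either notch.
- notch_b (a point): Middle of the opposite notch.
- locked (a point): Where the middle of one ear is when the lid is locked, 67 mm from the drum's axis, at rim height, hidden under a lip (the other ear is then opposite). A fixed stop ends the twist about 2 degrees past it.
- catch (a joint): Spring catch, a steel slide with a 20 mm tab outside the ring, 18 degrees counter-clockwise of 'locked': travel outward in m, 0 = sprung in (rest), 0.009 at most. In the last 30 degrees of the twist an ear's tip pushes it out about 6 mm (2 to 4 N); once the ear is past, it snaps back to 0 behind it and bars the way back. The twist needs under 0.5 N m.
- mallet_head (a point): Black rubber mallet lying on the bench (head 100 x 64 mm, handle 250 mm along its -x): centre of the head. Leave alone.
- tile: Cream ceramic tile 150 x 150 x 9 mm lying flat; origin at the centre of its underside. Leave alone.
- tapping_block: Beech tapping block 160 x 70 x 35 mm; origin at the centre of its underside. Leave alone.
Things that resemble listed ones, but are neither listed nor needed, are in the scene too. There is more than one size of the part that bears lid_grip; the job needs the larger.

How it is judged:
By the outcome, as a careful person would: the job done as asked, in the order asked, and still so for the second after the job is handed in, with the robot touching nothing.
It also fails if it takes over 48 s, if anything falls off the work surface, if the arm or the gripper's body presses on something with over 40 N, if the wrist force passes 120 N, or if a joint passes its speed limit or range.

## Working session

There is one attempt and no reset: what is moved stays moved. The work goes in short steps, Python scripts to look and compute and a tool call to move; the robot and the scene stay as the last step left them, time stands still between calls to the robot, and variables do not carry over. Pictures are saved under pics/ and viewed, at most 10 in all, crops included, and the job is handed in when it is done.

Besides the shell and the picture viewer there is one more tool, called after "Call:" as a command line: name --argument value ..., lists and objects as JSON in quotes. step_arm: Moves the arm, as the interface text tells. Its arguments: {"type":"object","properties":{"steps":{"type":"array"},"claw":{"type":"number"},"grip_force":{"type":"number"}},"required":["steps"]}

```bash
mkdir -p pics; cat > h.py <<'E'
import numpy as np, cv2, json
from scipy.spatial.transform import Rotation as R
from plant import sensors, vision, finish_job, r
def snap(cam,name,crop=None,scale=1):
    s=vision.snapshot(cam); im=s["img"][:,:,::-1]
    cv2.imwrite(f"pics/{name}_full.png",im)
    d={k:np.array(s[k]).tolist() for k in s if k!="img"}; json.dump(d,open(f"pics/{name}.json","w"))
    if crop: x0,y0,x1,y1=crop; im=im[y0:y1,x0:x1]
    cv2.imwrite(f"pics/{name}.png",cv2.resize(im,None,fx=scale,fy=scale,interpolation=cv2.INTER_CUBIC)); return d
def load(name): return json.load(open(f"pics/{name}.json"))
def ray(d,u,v):
    Rm=np.array(d["rotation"]); 
    if Rm.size==4: Rm=R.from_quat(Rm).as_matrix()
    return np.array(d["position"]),Rm@np.array([(u-d["cx"])/d["fx"],(v-d["cy"])/d["fy"],1.])
def px(d,u,v,z):
    p,w=ray(d,u,v); return p+w*(z-p[2])/w[2]
def proj(d,P):
    Rm=np.array(d["rotation"]); c=Rm.T@(np.array(P)-np.array(d["position"])); return d["fx"]*c[0]/c[2]+d["cx"],d["fy"]*c[1]/c[2]+d["cy"]
E
python3 - <<'E'
from h import *
for c in ("scene","side","wrist"): print(snap(c,c+"0"))
print(sensors.get_state(), r.tip_extent)
E
```

```text
{'fx': 460.3943152035571, 'fy': 460.3943152035571, 'cx': 319.66994730689703, 'cy': 244.99465336624996, 'position': [0.9105232942811304, 0.6640336976970762, 0.8190256079429492], 'rotation': [0.25019642949138204, 0.9021413477758998, -0.34150496852352497, -0.08316905540279369]}
{'fx': 462.27453590419987, 'fy': 462.27453590419987, 'cx': 317.34683375429654, 'cy': 237.93029293618542, 'position': [0.31803024612577735, 0.6232445236321678, 0.7967889551211815], 'rotation': [-0.213763049127779, 0.9149407951082396, -0.335001374936566, 0.07044699471877659]}
{'fx': 338.6446689644619, 'fy': 338.6446689644619, 'cx': 317.70798719049355, 'cy': 236.47475389189435, 'position': [0.3424072204797336, -0.5283210962361606, 0.38404496747712985], 'rotation': [0.836863437182791, -0.5254689979489351, -0.0820113235713241, 0.12967676163147504]}
{'clock': 0.15, 'q': array([ 1.15577291,  0.68976341, -0.19449223,  1.56607383,  0.15729212,
        0.90250904, -0.21505042]), 'qd': array([-0.00047726, -0.00399198,  0.00128907, -0.00407241, -0.00021612,
       -0.00092876,  0.00120647]), 'joint_torque': array([-1.17646374e-03, -5.27868998e+01, -1.26851600e+00, -1.53588510e+01,
       -5.24707488e-02,  3.77136312e-03,  1.10591027e-04]), 'tool_pos': array([ 0.27095305, -0.56272245,  0.25711913]), 'eef_rot': array([ 9.74916165e-01,  2.22571346e-01, -2.10122685e-04, -6.50839712e-04]), 'contact_force': array([-0.68884141, -0.48095003, -0.33155927]), 'moment': array([-0.06429043, -0.00680818,  0.00492086]), 'finger_force': 0.0, 'opening': 1.0019334798395512} 0.019
```

View pics/scene0.png

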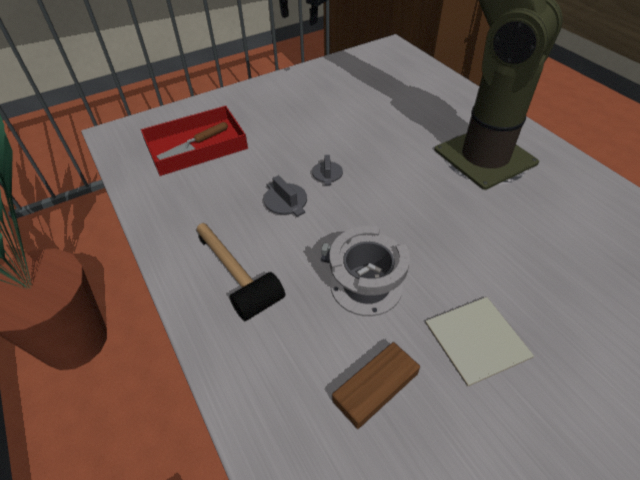

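View pics/side0.png

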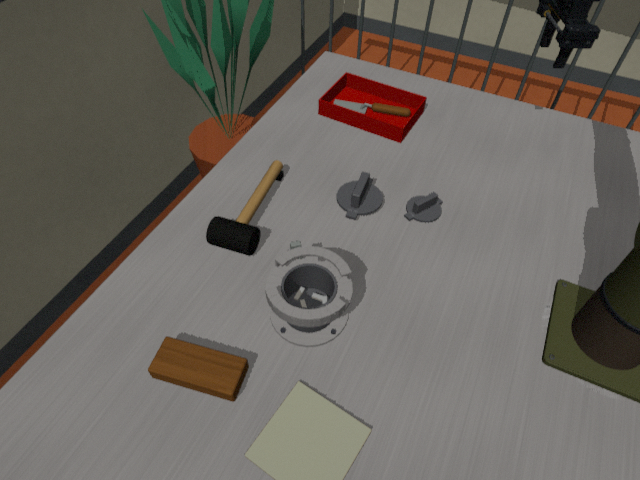

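The scene view shows two lids. The large one is at scene (285,195) and side (360,196). The small one, a decoy, is at scene (327,172) and side (424,207). The drum's ring is at scene (369,258) and side (310,283), and the catch tab looks to be at scene (327,252) and side (296,245). I'll check this in a close crop.

```bash
python3 - <<'E'
import cv2
a=cv2.imread("pics/scene0_full.png")[160:310,255:420]; b=cv2.imread("pics/side0_full.png")[160:340,255:450]
cv2.imwrite("pics/ca.png",cv2.resize(a,None,fx=4,fy=4,interpolation=cv2.INTER_CUBIC))
cv2.imwrite("pics/cb.png",cv2.resize(b,None,fx=3.3,fy=3.3,interpolation=cv2.INTER_CUBIC))
E
```

```text
(no output)
```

View pics/ca.png

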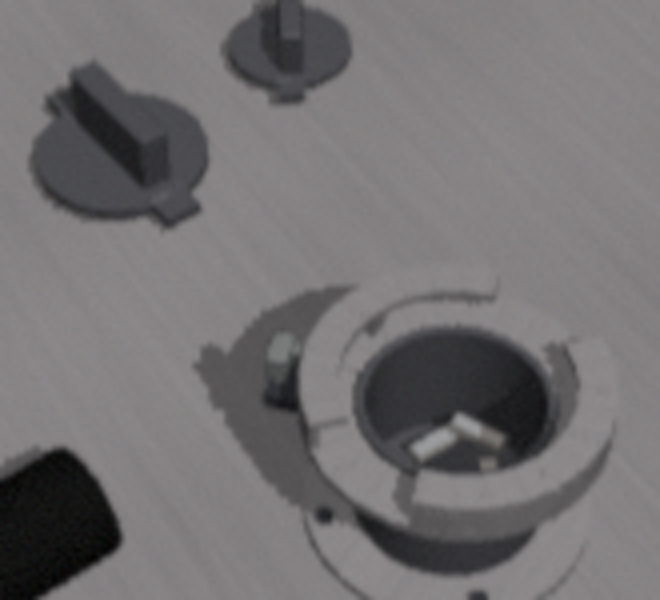

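View pics/cb.png

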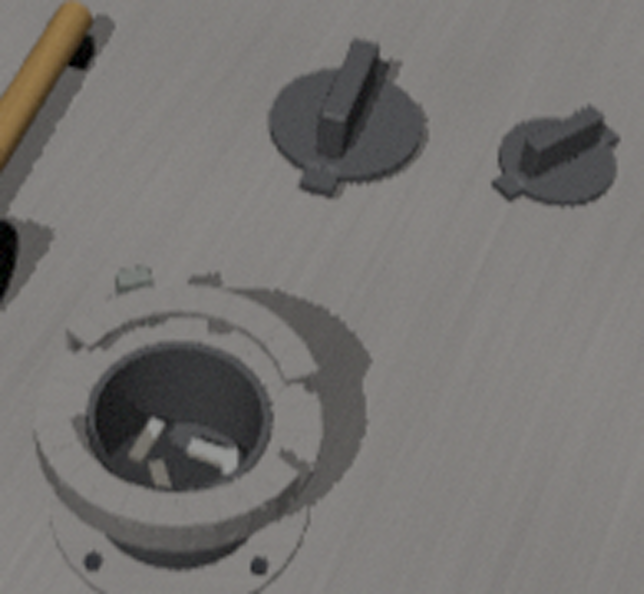

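```bash
sed -i 's/    Rm=np.array(d\["rotation"\]); c=/    Rm=R.from_quat(d["rotation"]).as_matrix(); c=/' h.py
python3 - <<'E'
from h import *
S=load("scene0");D=load("side0")
s=lambda x,y,z:px(S,255+x/4,160+y/4,z)[:2]; t=lambda x,y,z:px(D,255+x/3.3,160+y/3.3,z)[:2]
def seg(n,a,b): 
    d=a-b; print(n,((a+b)/2).round(4),np.hypot(*d).round(4),np.degrees(np.arctan2(d[1],d[0])).round(1))
seg("ears sc",s(178,214,.022),s(58,100,.022)); seg("ears sd",t(320,186,.022),t(393,65,.022))
seg("bar sc",s(152,142,.064),s(82,71,.064)); seg("bar sd",t(332,113,.064),t(364,43,.064))
print("mouth sd", (t(88,416,.09)+t(272,416,.09))/2, (t(180,342,.09)+t(180,490,.09))/2)
seg("mouth sc",s(357,402,.09),s(549,402,.09))
seg("ring sc",s(299,385,.106),s(618,410,.106)); seg("ring sd",t(36,410,.106),t(323,410,.106))
c=np.array((t(180,416,.09)+s(453,400,.09))/2); print("c",c)
def ang(n,p): v=p-c; print(n,np.hypot(*v).round(4),np.degrees(np.arctan2(v[1],v[0])).round(1))
for q in [(497,285),(575,342),(315,435),(412,482)]: ang(q,s(*q,.106))
for q in [(315,377),(305,470),(75,345)]: ang(q,t(*q,.106))
ang("catch sc",s(284,350,.106)); ang("catch sd",t(133,275,.106))
E
```

```text
ears sc [ 0.5687 -0.1248] 0.1339 96.8
ears sd [ 0.5509 -0.1284] 0.1371 89.9
bar sc [ 0.5661 -0.1224] 0.0808 94.5
bar sd [ 0.5615 -0.1267] 0.076 95.5
mouth sd [0.53140996 0.19526878] [0.53228849 0.1936346 ]
mouth sc [0.5368 0.1957] 0.0975 -31.5
ring sc [0.5415 0.2046] 0.1588 -37.4
ring sd [0.5285 0.2015] 0.1565 26.6
c [0.53373103 0.19495528]
(497, 285) 0.0683 -141.6
(575, 342) 0.0652 170.4
(315, 435) 0.0811 -5.0
(412, 482) 0.0699 36.6
(315, 377) 0.0781 -143.2
(305, 470) 0.0825 172.2
(75, 345) 0.0676 -5.5
catch sc 0.0903 -43.7
catch sd 0.0907 -46.9
```

Call:
step_arm --steps '[[[4.5, -2.7, 0.3], [0, 0, 0]], [[4.5, -2.7, 0.3], [0, 0, 0]], [[4.5, -2.7, 0.3], [0, 0, 0]], [[4.5, -2.7, 0.3], [0, 0, 0]], [[4.5, -2.7, 0.3], [0, 0, 0]], [[4.5, -2.7, 0.3], [0, 0, 0]], [[4.5, -2.7, 0.3], [0, 0, 0]], [[4.5, -2.7, 0.3], [0, 0, 0]], [[4.5, -2.7, 0.3], [0, 0, 0]], [[4.5, -2.7, 0.3], [0, 0, 0]]]' --claw 1

```text
clock: 1.4
tool_pos: [0.5602, -0.1231, 0.2275]
eef_rot: [0.975, 0.222, -0.0, 0.0]
contact_force: [1.6, -0.5, -0.5]
opening: 1.001
finger_force: 0.0
```

Call:
step_arm --steps '[[[0, 0, 0], [0, 0, -10]], [[0, 0, 0], [0, 0, -10]], [[0, 0, 0], [0, 0, -10]], [[0, 0, 0], [0, 0, -10]], [[0, 0, 0], [0, 0, -10]], [[0, 0, 0], [0, 0, -10]], [[0, 0, 0], [0, 0, -10]], [[0, 0, 0], [0, 0, 0]], [[0, 0, 0], [0, 0, 0]]]'

```text
clock: 2.52
tool_pos: [0.5594, -0.1247, 0.2276]
eef_rot: [0.672, 0.74, -0.0, -0.0]
contact_force: [-0.2, 0.3, -1.3]
opening: 1.0
finger_force: 0.0
```

```bash
python3 - <<'E'
from h import *
print(snap("wrist","w1")); s=sensors.get_state(); print(s["tool_pos"],s["q"],R.from_quat(s["eef_rot"]).as_matrix().round(4))
E
```

```text
{'fx': 338.6446689644619, 'fy': 338.6446689644619, 'cx': 317.70798719049355, 'cy': 236.47475389189435, 'position': [0.5521005729111795, -0.04586513372076234, 0.3546455257197109], 'rotation': [0.9869122151841899, 0.047902500439434025, 0.007892733917968794, 0.15377689918575344]}
[ 0.55943576 -0.12461062  0.2276502 ] [ 0.4176035   0.68986567 -0.47771721  1.74880898  0.41799808  0.8055802
 -0.16350255] [[-9.720e-02  9.953e-01 -2.000e-04]
 [ 9.953e-01  9.720e-02 -2.000e-04]
 [-2.000e-04 -2.000e-04 -1.000e+00]]
```

View pics/w1.png

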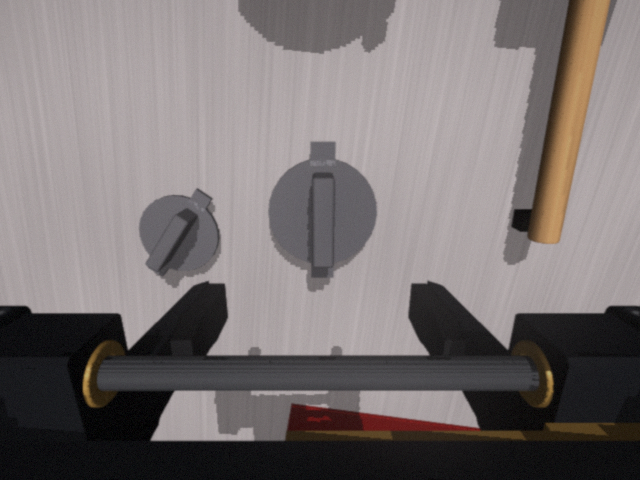

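Wrist view: the large lid is at about (323,212), with its bar top running from (323,178) to (323,266) and one ear at (322,142). The small lid is at (180,235).

```bash
python3 - <<'E'
from h import *
W=load("w1")
a,b=px(W,323,178,.064),px(W,323,266,.064); print((a+b)/2,np.linalg.norm(a-b),np.degrees(np.arctan2(*(a-b)[1::-1])))
e=(px(W,269,212,.02)+px(W,377,212,.02))/2; print(e, px(W,322,142,.022),px(W,323,212,.02),px(W,323,158,.022))
E
```

```text
[ 0.56488996 -0.12600005  0.064     ] 0.08114453631572387 95.83765818380643
[ 0.56557101 -0.12578098  0.02      ] [ 0.55762358 -0.05774108  0.022     ] [ 0.56556347 -0.12578171  0.02      ] [ 0.56007201 -0.07237984  0.022     ]
```

Call:
step_arm --steps '[[[-0.2, 0.55, 0], [0, 0, 0]], [[0, 0, 4], [0, 0, 0]], [[0, 0, 4], [0, 0, 0]], [[0, 0, 4], [0, 0, 0]], [[0, 0, 3], [0, 0, 0]], [[0, 0, 2], [0, 0, 0]], [[0, 0, 1], [0, 0, 0]], [[0, 0, 0], [0, 0, 0]], [[0, 0, 0], [0, 0, 0]]]'

```text
clock: 3.7
tool_pos: [0.5659, -0.1261, 0.0485]
eef_rot: [0.671, 0.741, 0.0, 0.001]
contact_force: [-0.5, -0.4, 0.6]
opening: 1.005
finger_force: 0.0
```

Call:
step_arm --steps '[[[0, 0, 0], [0, 0, 0]], [[0, 0, 0], [0, 0, 0]], [[0, 0, 0], [0, 0, 0]], [[0, 0, 0], [0, 0, 0]], [[0, 0, 0], [0, 0, 0]], [[0, 0, 0], [0, 0, 0]], [[0, 0, 0], [0, 0, 0]], [[0, 0, 0], [0, 0, 0]]]' --claw -1 --grip_force 35

```text
clock: 4.7
tool_pos: [0.5649, -0.1261, 0.0477]
eef_rot: [0.671, 0.741, -0.0, -0.0]
contact_force: [-0.7, 0.3, -0.0]
opening: 0.227
finger_force: 35.0
```

Call:
step_arm --steps '[[[0, 0, -3], [0, 0, 0]], [[0, 0, -5], [0, 0, 0]], [[0, 0, -6], [0, 0, 0]], [[0, 0, -5], [0, 0, 0]], [[0, 0, 0], [0, 0, 0]]]'

```text
clock: 5.32
tool_pos: [0.5674, -0.126, 0.2414]
eef_rot: [0.671, 0.741, 0.002, 0.003]
contact_force: [-0.1, -0.6, -3.3]
opening: 0.226
finger_force: 35.0
```

```bash
python3 - <<'E'
from h import *
from scipy.ndimage import map_coordinates, gaussian_filter
from scipy.optimize import minimize
th=np.linspace(0,2*np.pi,180)
out=[]
for n,crop in (("scene0",(320,220,420,300)),("side0",(255,235,365,335))):
    d=load(n); im=cv2.imread(f"pics/{n}_full.png"); g=gaussian_filter(cv2.cvtColor(im,cv2.COLOR_BGR2GRAY).astype(float),.7)
    def pts(c,r,z): return np.array([proj(d,(c[0]+r*np.cos(t),c[1]+r*np.sin(t),z)) for t in th])
    def val(c,r,z): p=pts(c,r,z); return map_coordinates(g,[p[:,1],p[:,0]],order=1)
    f=lambda c:-np.mean(np.clip(val(c,.0495,.09)-val(c,.0435,.09),-20,40))
    best=min(((f((x,y)),x,y) for x in np.arange(.52,.55,.001) for y in np.arange(.18,.21,.001))); print(n,best)
    k=5; big=cv2.resize(im,None,fx=k,fy=k,interpolation=cv2.INTER_CUBIC)
    for c,col in (((best[1],best[2]),(0,0,255)),((.534,.195),(0,255,0))):
        for r_,z in ((.0465,.09),(.08,.106)): cv2.polylines(big,[((pts(c,r_,z)+.5)*k).astype(int)],True,col,1)
    x0,y0,x1,y1=crop; out.append(cv2.resize(big[y0*k:y1*k,x0*k:x1*k],(400,340)))
cv2.imwrite("pics/fit.png",np.hstack(out))
E
```

```text
scene0 (np.float64(-30.35913470898335), np.float64(0.535), np.float64(0.194))
side0 (np.float64(-27.15942368998393), np.float64(0.533), np.float64(0.196))
```

View pics/fit.png

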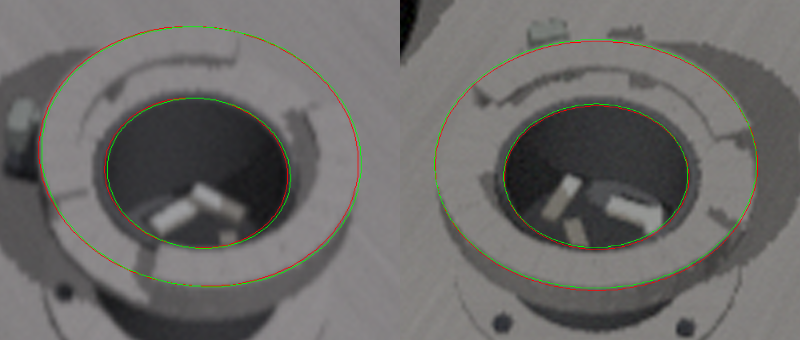

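The fitted circles lie on the mouth and the ring's outer edge in both views. That puts the mouth at (0.534, 0.195) and the notches at about 15.5° and 195.5°. I'll carry the lid over and turn it.

Call:
step_arm --steps '[[[3, 0, 0], [0, 0, 0]], [[5.5, 0, 0], [0, 0, 0]], [[5.5, 0, 0], [0, 0, 0]], [[5.5, 0, 0], [0, 0, 0]], [[5.5, 0, 0], [0, 0, 0]], [[4, 0, 0], [0, 0, 0]], [[3.2, 0, 0], [0, 0, 0]], [[0, 0, 0], [0, 0, 0]]]'

```text
clock: 6.32
tool_pos: [0.5313, 0.1976, 0.2362]
eef_rot: [0.669, 0.743, -0.0, -0.001]
contact_force: [0.4, 0.1, -2.2]
opening: 0.221
finger_force: 35.0
```

Call:
step_arm --steps '[[[0, 0, 0], [0, 0, -10]], [[0, 0, 0], [0, 0, -10]], [[0, 0, 0], [0, 0, -10]], [[0, 0, 0], [0, 0, -10]], [[0, 0, 0], [0, 0, -10]], [[0, 0, 0], [0, 0, -10]], [[0, 0, 0], [0, 0, -10]], [[0, 0, 0], [0, 0, -10]], [[0, 0, 0], [0, 0, -10]], [[0, 0, 0], [0, 0, -10]], [[0, 0, 0], [0, 0, 0]], [[0, 0, 0], [0, 0, 0]]]'

```text
clock: 7.82
tool_pos: [0.533, 0.1932, 0.2369]
eef_rot: [-0.135, 0.991, -0.001, -0.001]
contact_force: [-0.3, 0.3, -3.3]
opening: 0.224
finger_force: 35.0
```

```bash
python3 - <<'E'
from h import *
s=sensors.get_state(); M=R.from_quat(s["eef_rot"]).as_matrix(); print(s["clock"],s["tool_pos"],s["q"].round(2),M.round(4))
print("bar deg",np.degrees(np.arctan2(M[1,0],M[0,0])),"tool delta cm",M.T@(np.array([.534,.195,.15])-s["tool_pos"])*100)
E
```

```text
7.825 [0.53297759 0.19323449 0.23691629] [ 0.08  0.79 -0.93  1.74  0.74  1.    0.71] [[-9.636e-01 -2.672e-01 -1.100e-03]
 [-2.672e-01  9.636e-01 -1.300e-03]
 [ 1.400e-03 -9.000e-04 -1.000e+00]]
bar deg -164.5005580791079 tool delta cm [-0.15782559  0.15082089  8.6912824 ]
```

Call:
step_arm --steps '[[[-0.15, 0.15, 0], [0, 0, 0]], [[0, 0, 3], [0, 0, 0]], [[0, 0, 3], [0, 0, 0]], [[0, 0, 2], [0, 0, 0]], [[0, 0, 0.5], [0, 0, 0]], [[0, 0, 0], [0, 0, 0]]]'

```text
clock: 8.57
tool_pos: [0.5344, 0.1966, 0.1531]
eef_rot: [-0.137, 0.991, 0.0, 0.0]
contact_force: [0.2, -0.5, -2.4]
opening: 0.223
finger_force: 35.0
```

```bash
python3 - <<'E'
from h import *
snap("scene","s2");snap("side","d2")
a=cv2.imread("pics/s2_full.png")[200:320,300:440]; b=cv2.imread("pics/d2_full.png")[215:355,240:380]
cv2.imwrite("pics/c2.png",np.hstack([cv2.resize(a,(400,343),interpolation=3),cv2.resize(b,(400,343),interpolation=3)]))
s=sensors.get_state(); print(s["tool_pos"],s["contact_force"])
E
```

```text
[0.53468104 0.19676061 0.15368811] [-0.33866776 -0.11962423 -2.70287727]
```

View pics/c2.png

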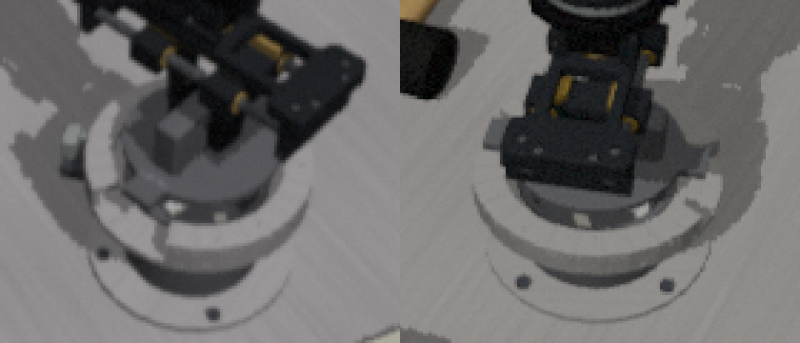

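The lid hovers concentric over the mouth, with its near ear at (140,190) in the crop, above the notch at about (130,215). Lowering it.

Call:
step_arm --steps '[[[0.1, -0.15, 0], [0, 0, 0]], [[0, 0, 0.5], [0, 0, 0]], [[0, 0, 0.5], [0, 0, 0]], [[0, 0, 0.5], [0, 0, 0]], [[0, 0, 0.5], [0, 0, 0]], [[0, 0, 0.4], [0, 0, 0]], [[0, 0, 0], [0, 0, 0]]]'

```text
clock: 9.55
tool_pos: [0.5334, 0.1944, 0.1283]
eef_rot: [-0.137, 0.991, -0.0, -0.0]
contact_force: [0.0, 0.1, -2.3]
opening: 0.225
finger_force: 35.0
```

Call:
step_arm --steps '[[[0, 0, 0.2], [0, 0, 0]], [[0, 0, 0.2], [0, 0, 0]], [[0, 0, 0.2], [0, 0, 0]], [[0, 0, 0], [0, 0, 0]]]'

```text
clock: 10.05
tool_pos: [0.5337, 0.1945, 0.1237]
eef_rot: [-0.137, 0.991, -0.0, 0.0]
contact_force: [-1.9, -1.9, 5.7]
opening: 0.226
finger_force: 35.0
```

The lid seated at the predicted height of 0.1237 with a light contact force. Twisting clockwise, which is +z in the tool frame.

Call:
step_arm --steps '[[[0, 0, 0], [0, 0, 4]], [[0, 0, 0], [0, 0, 6]], [[0, 0, 0], [0, 0, 8]], [[0, 0, 0], [0, 0, 8]], [[0, 0, 0], [0, 0, 8]], [[0, 0, 0], [0, 0, 6]], [[0, 0, 0], [0, 0, 0]]]'

```text
clock: 10.92
tool_pos: [0.5343, 0.1951, 0.1237]
eef_rot: [0.21, 0.978, 0.001, 0.001]
contact_force: [0.1, -0.7, 6.1]
opening: 0.222
finger_force: 35.0
```

```bash
cat > st.py <<'E'
from h import *
s=sensors.get_state(); M=R.from_quat(s["eef_rot"]).as_matrix()
print("bar deg",np.degrees(np.arctan2(M[1,0],M[0,0])),s["q"].round(2),s["tool_pos"],s["contact_force"].round(1),s["moment"].round(2))
E
python3 st.py
```

```text
bar deg 155.76485511682762 [-0.07  0.88 -0.64  1.83  0.8   0.7  -0.03] [0.53430905 0.19513768 0.12367221] [ 0.1 -0.7  6.1] [-0.11 -0.09 -0.18]
```

Now the last 40°, plus a little more toward the stop.

Call:
step_arm --steps '[[[0, 0, 0], [0, 0, 6]], [[0, 0, 0], [0, 0, 6]], [[0, 0, 0], [0, 0, 6]], [[0, 0, 0], [0, 0, 6]], [[0, 0, 0], [0, 0, 6]], [[0, 0, 0], [0, 0, 5]], [[0, 0, 0], [0, 0, 4]], [[0, 0, 0], [0, 0, 2]], [[0, 0, 0], [0, 0, 0]], [[0, 0, 0], [0, 0, 0]]]'

```text
clock: 12.18
tool_pos: [0.5336, 0.2012, 0.1241]
eef_rot: [0.533, 0.846, 0.005, -0.001]
contact_force: [-0.2, 7.1, 4.4]
opening: 0.292
finger_force: 54.1
```

```bash
python3 st.py; python3 - <<'E'
from h import *
snap("scene","s3");snap("side","d3")
A=[cv2.imread(f"pics/{n}_full.png") for n in ("s2","s3","d2","d3")]
c=[cv2.resize(i[230:280,310:360],(350,290),interpolation=3) for i in A[:2]]+[cv2.resize(i[230:280,270:320],(350,290),interpolation=3) for i in A[2:]]
cv2.imwrite("pics/c3.png",np.vstack([np.hstack(c[:2]),np.hstack(c[2:])]))
E
```

```text
bar deg 115.59677695162289 [-0.17  0.84 -0.47  1.84  0.62  0.6  -0.57] [0.53364805 0.20124801 0.1241469 ] [-0.2  7.1  4.4] [1.5  0.19 2.07]
```

View pics/c3.png

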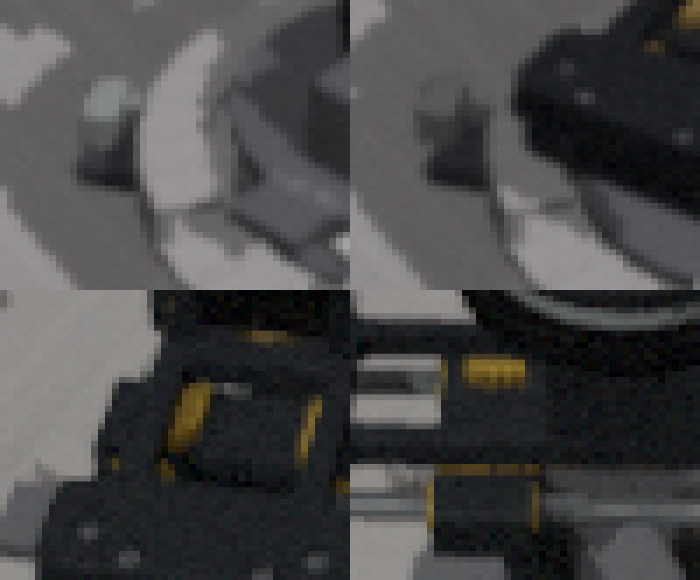

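The tab has moved out about 6 mm in scene, so the ear is on the catch. The jaws have spread to about 26 mm, so the bar is skewed roughly 19° in them and the lid lags behind. I'll grip harder and take off the downward press.

Call:
step_arm --steps '[[[0, 0, -0.1], [0, 0, 0]], [[0, 0, 0], [0, 0, 0]], [[0, 0, 0], [0, 0, 0]], [[0, 0, 0], [0, 0, 0]], [[0, 0, 0], [0, 0, 0]], [[0, 0, 0], [0, 0, 0]]]' --claw -1 --grip_force 60

```text
clock: 13.02
tool_pos: [0.5338, 0.1955, 0.1242]
eef_rot: [0.539, 0.842, 0.001, -0.0]
contact_force: [-1.5, 4.3, 4.6]
opening: 0.222
finger_force: 58.9
```

```bash
python3 st.py
```

```text
bar deg 114.74012524573945 [-0.17  0.84 -0.46  1.84  0.62  0.61 -0.58] [0.53381489 0.19551641 0.12420229] [-1.5  4.3  4.6] [0.94 0.19 0.03]
```

The jaws are back on the bar's 20 mm width, with the lid at 114.7° and no moment left. I'll nudge a little further toward the stop and check the catch.

Call:
step_arm --steps '[[[0, 0, 0], [0, 0, 1]], [[0, 0, 0], [0, 0, 0]], [[0, 0, 0], [0, 0, 0]]]'

```text
clock: 13.4
tool_pos: [0.5341, 0.195, 0.1242]
eef_rot: [0.547, 0.837, 0.001, 0.0]
contact_force: [-0.2, 4.3, 5.8]
opening: 0.222
finger_force: 59.0
```

```bash
python3 st.py; python3 - <<'E'
from h import *
snap("scene","s4")
def tab(n):
    i=cv2.imread(f"pics/{n}_full.png")[225:265,305:336]; return cv2.resize(i,(260,335),interpolation=3)
cv2.imwrite("pics/c4.png",np.hstack([tab("s2"),tab("s3"),tab("s4")]))
E
```

```text
bar deg 113.74522848179723 [-0.17  0.84 -0.46  1.84  0.61  0.6  -0.59] [0.53407765 0.19503474 0.1242153 ] [-0.2  4.3  5.8] [0.81 0.08 0.12]
```

View pics/c4.png

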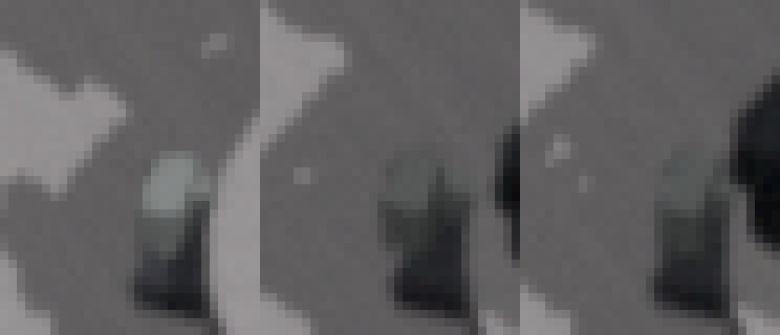

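In the third panel the tab is back at its rest position (145–205 px; it was at 120–180 while pushed out), so the catch has sprung in behind the ear. I'll open the jaws partly, which keeps the fingers clear of the lips, and then lift away.

Call:
step_arm --steps '[[[0, 0, 0], [0, 0, 0]], [[0, 0, 0], [0, 0, 0]], [[0, 0, 0], [0, 0, 0]], [[0, 0, 0], [0, 0, 0]], [[0, 0, -1], [0, 0, 0]], [[0, 0, -3], [0, 0, 0]], [[0, 0, -4], [0, 0, 0]], [[0, 0, -4], [0, 0, 0]], [[0, 0, 0], [0, 0, 0]]]' --claw 0

```text
clock: 14.58
tool_pos: [0.5351, 0.1957, 0.2474]
eef_rot: [0.547, 0.837, 0.003, 0.002]
contact_force: [0.4, -0.5, 0.2]
opening: 0.498
finger_force: 0.0
```

Call:
step_arm --steps '[[[-4, 0, -1], [0, 0, 0]], [[-5, 0, 0], [0, 0, 0]], [[-4, 0, 0], [0, 0, 0]], [[0, 0, 0], [0, 0, 0]], [[0, 0, 0], [0, 0, 0]], [[0, 0, 0], [0, 0, 0]]]'

```text
clock: 15.32
tool_pos: [0.5851, 0.0772, 0.2537]
eef_rot: [0.546, 0.838, 0.0, -0.0]
contact_force: [-0.5, 0.2, -0.6]
opening: 0.5
finger_force: 0.0
```

```bash
python3 - <<'E'
from h import *
snap("scene","s5"); snap("side","d5")
i=[cv2.resize(cv2.imread(f"pics/{n}_full.png")[y:y+130,x:x+130],(400,400),interpolation=3) for n,x,y in (("s5",305,205),("d5",245,220))]
cv2.imwrite("pics/c5.png",np.hstack(i))
E
```

```text
(no output)
```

View pics/c5.png

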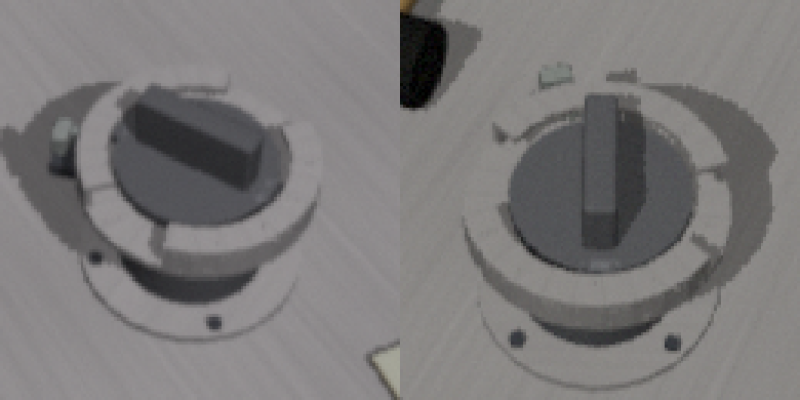

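The lid sits flat under the lips with its ears hidden. The bar runs along the locked direction, and the tab, at (62,135) in the left crop, is in. Handing the job in.

```bash
python3 -c "
from plant import finish_job; print(finish_job())"
```

```text
the job is handed in; nothing more can be done
None
```

The larger lid is on the drum, twisted clockwise to its locked position with the spring catch back in behind the ear; the arm has let go, the mallet, tile and tapping block were left alone, and the job was handed in at about 15 s.

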